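Press open the touch-latch probe cupboard on the kitchen bench

TASK

Open the small steel cupboard on the bench: press the blue pad on its white door inward until the catch gives, then take the hand away so that the door springs ajar by itself. Then reach in behind the door's free edge with the fingertips and push it wide open, about square to the cupboard's front. Do all this by touch only, without grasping or lifting anything, and leave the pan, spice jar and oil bottle where they are.

Things in the scene. Friction and masses are not known exactly. Their poses are not given: they have to be found in the camera images.
- cupboard: Fixed bench-top steel cupboard, 180 deep x 210 wide x 160 mm high. Origin: on the bench, foot of the middle of its front plane; -x points out of the front, +y to the hinge side, the carcass reaches back along +x. Blue stripe on top: catch side. The closed door stands 10 mm off the front plane (the push travel). Latch parts inside lie below 65 mm.
- hinge (a point): Upright hinge axis of the door, 155 mm above the bench (the door's top edge), on the line of the door's inner face: at (-10, +100) mm in the cupboard's frame. Axes as the cupboard.
- push_pad (a point): Middle of the outer face of the blue round pad (34 mm across, 2 mm proud) on the door's outer face, 170 mm from the hinge axis and 30 mm from the free edge, 122 mm above the bench, 33 mm below the door's top edge. Axes turn with the door: -x points out of its outer face, +y towards the hinge.
- free_edge (a point): Top corner of the free edge of the white door (200 wide, 145 high, 16 mm thick, from 10 to 155 mm above the bench), on its inner face, 200 mm from the hinge axis. Axes turn with the door as for the pad. Once ajar the door is only damped (about 0.5 N m s/rad) and stays where it is left.
- door (a joint): Door angle, rad: 0 closed on its catch, -0.045 pushed in to the stop (7 mm at the pad), positive opening outward (clockwise from above), 1.57 square to the front, 1.75 the stop. Pushing the pad to -0.035 takes 4 to 6.5 N and frees the catch; more than 8 N means it is at the stop. A spring then drives the door to about 0.56 once nothing is in its way. Pulling does not free it.
- pan: Bystander: loose open steel pan, 108 x 176 x 65 mm high, on the bench to the right of the cupboard, clear of the door's swing. Origin: centre of its underside.
- spice_jar: Bystander: loose jar with green lid, 48 mm across, 80 mm high, standing on the back of the cupboard's top. Origin: centre of its underside.
- oil_bottle: Bystander: loose amber bottle with red cap, 60 mm across, 170 mm high, on the bench to the right of the cupboard, nearer the robot, clear of the door's swing. Origin: centre of its underside.

How it is judged:
By the outcome, as a careful person would: the job done as asked, in the order asked, and still so for the second after the job is handed in, with the robot touching nothing.
It also fails if it takes over 51 s, if anything falls off the work surface, if the arm or the gripper's body presses on something with over 40 N, if the wrist force passes 120 N, or if a joint passes its speed limit or range.

ROBOT

A 7-joint arm with a two-finger parallel gripper is mounted at the origin on the work surface. World frame = base frame: x ahead of the robot, y to its left, z up, the work surface at z = 0. Lengths are in m, angles in rad, forces in N, time in s.
With the tool pointing down it reaches from about 0.4 to 0.85 m from the base axis. Payload 4.5 kg.
Tool frame: the origin (TCP) lies at the very end of the fingers, on their centre line; the grasp point (between the pads) lies behind it (r.grip_depth is the z of the grasp point in the tool frame, in m); z points along the fingers, y is the direction in which the jaws open and shut (so a half turn about z gives the same grasp; the last joint's range is limited). The gripper opens to 88 mm and grips with 3 to 60 N. Pads are 18 mm wide; open, the fingers measure 123 mm over their backs; the gripper's body (75 mm by 187 mm) begins 45 mm behind the grasp point.
Start: joints at [1.32, 0.689, -0.195, 1.565, 0.157, 0.902, -0.215], TCP at [0.176, -0.6, 0.239] pointing down, gripper open.
Joint ranges: [-3.01, 3.01], [-0.46, 2.08], [-1.47, 1.51], [0.13, 2.56], [-1, 4.14], [0.04, 2.09], [-2.66, 2.66]. Speed limits (rad/s): [2.57, 2.57, 3.14, 3.14, 3.14, 3.14, 3.14].

INTERFACE

Orientations are given as a unit quaternion [x, y, z, w].
In Python, from plant import sensors, cams, r gives the robot as it stands. The module is installed in compiled form; this text tells all that it offers.
- The arm moves only by the tool drive_tool, never from a script. Its argument "series" is a list that holds one entry, the list of rows, each a list of 5 numbers: the shift along the world's x, y, z in mm, then the turn about the world's z in rad, then the finger opening in mm, from 0 to 88.1. A call has 1 to 10 rows; each row shifts and turns the commanded pose from where the row before left it; what a row does not reach is not made up. A row lasts 1/10 s, in which the tool goes at most 50 mm and 8.59 degrees, less where a joint would pass 70% of its speed; a pose out of reach is approached as far as the arm can. A call with a gripper value outside its range is refused whole. The fingers move at their own pace and stop on an object; "force" is the grip in N (left out, the last holds). Time passes only in rows, so rows that do not move let the fingers close. It gives the time, the measured TCP pose, the force and the opening at its end, in the units of the state.
- sensors.get_state(): the state, without advancing time (a new reading comes with each control period).
- cams.snapshot(name): name is "side" or "top" or "wrist"; returns the picture (420x560x3 uint8, blue, green, red); there is no depth.
- cams.camera_model(name): a dict with "fx", "fy", "cx", "cy" (pixels), "camera_from_world" (4x4, takes a point from world to camera coordinates). Camera axes: x right, y down, z forward; pixel columns grow to the right and rows downward; lengths in m; the calibration is good to about 2 mm. A picture is of the moment at which its call begins: read the wrist's pose just before it. camera_model takes no time and is no camera call; for the wrist camera it gives the pose at the moment of the call.
- r.finish_job(): hands the job in, once; it reports no verdict.
Trained networks look in the newest picture that a camera, given by its name, has taken for a name from the list of things; names that differ only in an ending like _2 or _b are one class to them, and where a whole thing is asked for, a point or a joint stands for the part that bears it (a point fixed in the world has none). Each returns a list of dicts, best first, with "confidence" (0 to 1); they miss things now and then, are a little off and sometimes report something else, mostly with a low value. They report only what shows in the picture. A call takes as long as a camera call.
- cams.trace(camera, name): "mask" (420x560 bool, what is visible of it) and "at" ([column, row] in pixels, amid what is visible of it).
- cams.mark_of(camera, name): "at" ([column, row] in pixels: a listed point, or the origin of a listed thing).
The state is a dict: "clock": time; "q": joint angles; "qd": joint speeds; "joint_torque": joint torques, N m; "tool_pos": TCP position; "eef_rot": TCP orientation; "contact_force": force on the tool from outside, world axes, zero at the start; "moment": the same for the moment, N m; "opening": opening from 0.0 (shut) to 1.0 (fully open).
Only numpy, scipy, OpenCV 4.12 (cv2) and the standard library are available. Lean on these libraries where they do the work, as an engineer would, in place of code of your own. Each camera call takes 0.05 s, during which the arm holds its last target.

## Working session

There is one attempt and no reset: what is moved stays moved. The work goes in short steps, Python scripts to look and compute and a tool call to move; the robot and the scene stay as the last step left them, time stands still between calls to the robot, and variables do not carry over. Pictures are saved under pics/ and viewed, and the job is handed in when it is done.

Besides the shell and the picture viewer there is one more tool, called after "Call:" as name(argument=value, ...), one argument or row to a line, values as JSON. drive_tool: Moves the arm, as the interface text tells. Its arguments: {"type":"object","properties":{"series":{"type":"array","items":{"type":"array","items":{"type":"array","items":{"type":"number"}}}},"force":{"type":"number"}},"required":["series"]}

```bash
mkdir -p pics
cat > h.py <<'E'
import numpy as np, cv2
from plant import sensors, cams, r
def st():
    s=sensors.get_state(); print({k:np.round(s[k],3).tolist() for k in ("clock","tool_pos","eef_rot","contact_force","opening","q")}); return s
def ray(name,uv):
    m=cams.camera_model(name); T=np.linalg.inv(np.array(m["camera_from_world"]))
    d=T[:3,:3]@np.array([(uv[0]-m["cx"])/m["fx"],(uv[1]-m["cy"])/m["fy"],1]); return T[:3,3],d/np.linalg.norm(d)
def atz(name,uv,z):
    o,d=ray(name,uv); return o+d*(z-o[2])/d[2]
def tri(a,b):
    (o1,d1),(o2,d2)=a,b
    A=np.stack([d1,-d2],1); t=np.linalg.lstsq(A,o2-o1,rcond=None)[0]
    p,q=o1+d1*t[0],o2+d2*t[1]; return (p+q)/2,np.linalg.norm(p-q)
def proj(name,p):
    m=cams.camera_model(name);c=np.array(m["camera_from_world"])@np.r_[p,1];return [m["fx"]*c[0]/c[2]+m["cx"],m["fy"]*c[1]/c[2]+m["cy"]]
E
python3 - <<'E'
from h import *
st(); print(r.grip_depth)
for n in ("side","top","wrist"):
    im=cams.snapshot(n); cv2.imwrite(f"pics/{n}0.png",im)
    for t in ("cupboard","hinge","push_pad","free_edge","pan","spice_jar","oil_bottle"):
        for d in cams.mark_of(n,t)[:1]: print(n,t,np.round(d["at"],1),round(d["confidence"],2))
E
```

```text
{'clock': 0.0, 'tool_pos': [0.175, -0.599, 0.238], 'eef_rot': [0.99, 0.142, -0.0, -0.001], 'contact_force': [0.039, -0.515, 0.695], 'opening': 1.003, 'q': [1.32, 0.69, -0.195, 1.566, 0.157, 0.902, -0.215]}
-0.0187
side hinge [261.3 209.4] 0.79
side push_pad [194.5 194. ] 0.77
side free_edge [179.9 184.3] 0.91
side pan [349.5 147.4] 0.69
side spice_jar [169.4 240.7] 0.78
side oil_bottle [396.5 203.8] 0.64
top cupboard [247.9 185.8] 0.81
top hinge [270.3 211.1] 0.77
top push_pad [241.5 151.8] 0.84
top free_edge [229.3 143.7] 0.64
top spice_jar [189.3 189.3] 0.86
```

Run:
```python
from h import *
print(sensors.get_state()["clock"])
S=dict(hinge=((261.3,209.4),(270.3,211.1),.155),push_pad=((194.5,194),(241.5,151.8),.122),free_edge=((179.9,184.3),(229.3,143.7),.155),spice_jar=((169.4,240.7),(189.3,189.3),.16))
for k,(a,b,z) in S.items():
    p,e=tri(ray("side",a),ray("top",b)); print(k,p.round(4),round(e,4),atz("side",a,z).round(4),atz("top",b,z).round(4))
print(atz("top",(247.9,185.8),0),atz("side",(349.5,147.4),0),atz("side",(396.5,203.8),0))
for n in("side","top"): print(ray(n,(280,210)))
```

```text
1.2
hinge [0.5219 0.0159 0.1593] 0.0042 [0.5233 0.0125 0.155 ] [0.5236 0.0177 0.155 ]
push_pad [0.6753 0.0906 0.1217] 0.0019 [0.6744 0.09   0.122 ] [0.6758 0.0914 0.122 ]
free_edge [0.687  0.1157 0.1619] 0.005 [0.6913 0.1116 0.155 ] [0.6898 0.1186 0.155 ]
spice_jar [0.5737 0.2098 0.1584] 0.0114 [0.5688 0.2056 0.16  ] [0.5767 0.2145 0.16  ]
[0.60473869 0.08415608 0.        ] [ 0.6526217  -0.38968905  0.        ] [ 4.26667122e-01 -3.40791228e-01 -1.11022302e-16]
(array([0.021368  , 0.35184018, 0.91200366]), array([ 0.49221486, -0.38175448, -0.78229665]))
(array([ 0.42642629, -0.02482525,  1.4427866 ]), array([ 0.07724161,  0.01467569, -0.99690439]))
```

View pics/side0.png

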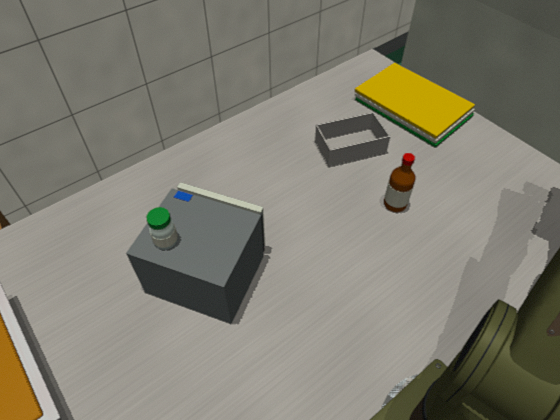

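View pics/top0.png

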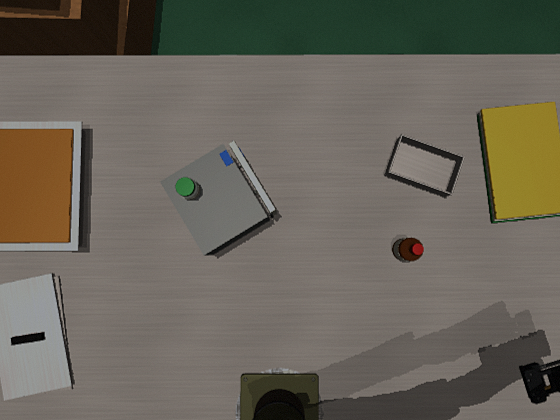

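View pics/wrist0.png

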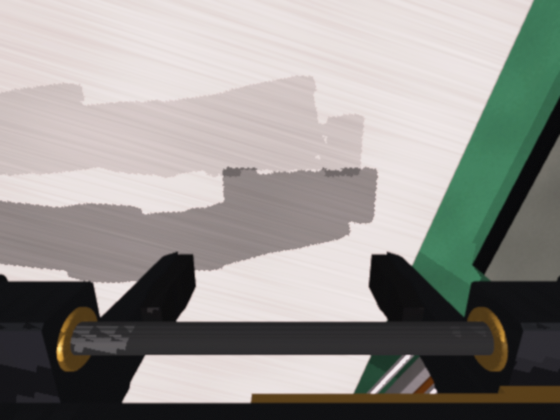

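Side view: the white door's top edge runs from the hinge at about (261,209) to the free edge at about (180,185). The pan and the bottle are well to the right. Top view: the door runs from (272,213) to (232,143), with the blue stripe at (227,157). The wrist picture shows only bench. Next I'll refine the cupboard's yaw.

Run:
```python
from h import *
im=cams.snapshot("top")
for n in ("door","cupboard"):
    d=cams.trace("top",n)
    if not d: print("none");continue
    m=d[0]["mask"].astype(np.uint8); c=max(cv2.findContours(m,0,1)[0],key=cv2.contourArea)
    b=cv2.boxPoints(cv2.minAreaRect(c)); print(n,d[0]["confidence"],m.sum(),b.round(1).tolist())
    for p in b: print(atz("top",p,.155 if n=="door" else .16).round(4))
c=im[130:225,215:290]; cv2.imwrite("pics/topz.png",cv2.resize(c,None,fx=6,fy=6,interpolation=2))
```

```text
door 0.78 592 [[225.6999969482422, 145.60000610351562], [234.5, 140.3000030517578], [277.29998779296875, 212.60000610351562], [268.5, 217.8000030517578]]
[0.6852 0.1274 0.155 ]
[0.6981 0.1059 0.155 ]
[0.5198 0.0006 0.155 ]
[0.5072 0.022  0.155 ]
cupboard 0.78 6923 [[159.1999969482422, 181.10000610351562], [232.8000030517578, 137.39999389648438], [279.29998779296875, 215.8000030517578], [205.6999969482422, 259.5]]
[0.5969 0.2881 0.16  ]
[0.7044 0.1096 0.16  ]
[ 0.5118 -0.0042  0.16  ]
[0.4068 0.1729 0.16  ]
```

View pics/topz.png

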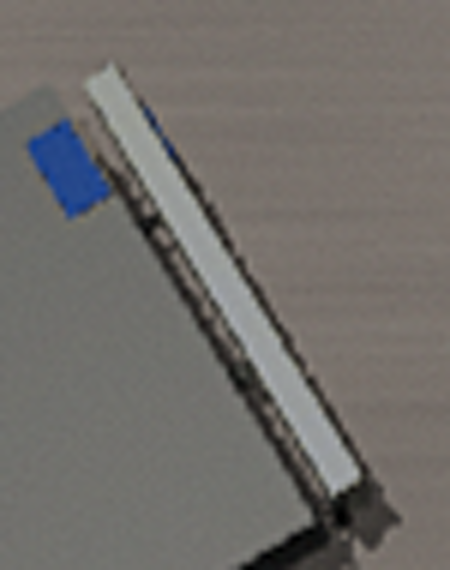

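Call:
drive_tool(
  series=[
    [[26,32,0,0.09,0],[26,32,0,0.09,0],[26,32,0,0.09,0],[26,32,0,0.09,0],[26,32,0,0.09,0],[26,32,0,0.09,0],[26,32,0,0.09,0],[26,32,0,0.09,0],[26,32,0,0.09,0],[26,32,0,0.09,0]],
  ],
)

```text
clock: 2.35
tool_pos: [0.4366, -0.2787, 0.239]
eef_rot: [0.829, 0.56, 0.0, 0.0]
contact_force: [0.7, -1.2, 0.8]
opening: 0.117
```

The zoom shows the door's top face with inner corners at about (229.2,143.7) and (270,212.7) and outer corners at (234.2,140.8) and (275.3,209.7). A sliver of the blue pad shows beyond it.

Run:
```python
from h import *
P=[atz("top",np.array(p)-.4,.155) for p in ((229.2,143.7),(270,212.7),(234.2,140.8),(275.3,209.7))]
for p in P: print(p.round(4))
for a,b in((0,1),(2,3)):
    d=P[a]-P[b];print(np.linalg.norm(d),np.arctan2(d[1],d[0]))
u=np.array([np.cos(.542),np.sin(.542)]);n=np.array([u[1],-u[0]])
h=np.mean([P[1][:2],P[3][:2]-.016*n],0); print(h,u,n, h+.17*u+.018*n)
st()
```

```text
[0.6908 0.1198 0.155 ]
[0.5206 0.0194 0.155 ]
[0.698  0.1076 0.155 ]
[0.5279 0.0065 0.155 ]
0.19752914230296686 0.53315289275184
0.19777487670420588 0.5362097710898254
[0.52016116 0.01983012] [0.85667869 0.51585038] [ 0.51585038 -0.85667869] [0.67508184 0.09210447]
{'clock': 2.35, 'tool_pos': [0.437, -0.279, 0.239], 'eef_rot': [0.829, 0.56, 0.0, 0.0], 'contact_force': [0.698, -1.205, 0.82], 'opening': 0.117, 'q': [0.746, 0.571, -0.425, 1.879, 0.33, 0.76, -0.243]}
```

Call:
drive_tool(
  series=[
    [[26,32,0,0.09,0],[26,32,0,0.09,0],[26,32,0,0.09,0],[26,32,0,0.09,0],[26,32,0,0.09,0],[26,32,0,0.09,0],[26,32,0,0.09,0],[26,32,0,0.09,0],[26,30,0,0.09,0],[26,25,0,0.09,0]],
  ],
)

```text
clock: 3.35
tool_pos: [0.6964, 0.0333, 0.2388]
eef_rot: [0.502, 0.865, 0.0, -0.0]
contact_force: [-0.4, 0.5, -0.1]
opening: 0.008
```

Call:
drive_tool(
  series=[
    [[5,3,-30,0.01,0],[5,3,-30,0.01,0],[0,0,-30,0,0],[0,0,-25,0,0],[0,0,-14,0,0],[0,0,0,0,0]],
  ],
)

```text
clock: 3.95
tool_pos: [0.7043, 0.0367, 0.1076]
eef_rot: [0.495, 0.869, -0.001, -0.001]
contact_force: [-0.0, 0.2, 1.2]
opening: 0.0
```

Run:
```python
from h import *
st()
for n in("side","wrist"):
    cv2.imwrite(f"pics/{n}1.png",cams.snapshot(n))
for n in("side","wrist"):
  for d in cams.mark_of(n,"push_pad")[:2]: print(n,d["at"],d["confidence"],atz(n,d["at"],.122))
```

```text
{'clock': 3.95, 'tool_pos': [0.704, 0.037, 0.108], 'eef_rot': [0.495, 0.869, -0.001, -0.001], 'contact_force': [-0.047, 0.169, 1.184], 'opening': 0.0, 'q': [0.144, 1.001, -0.561, 1.377, 0.589, 0.937, -0.027]}
side [194.6, 192.8] 0.73 [0.67733693 0.08798214 0.122     ]
wrist [286.4, 150.7] 0.92 [0.67769876 0.09027105 0.122     ]
```

View pics/wrist1.png

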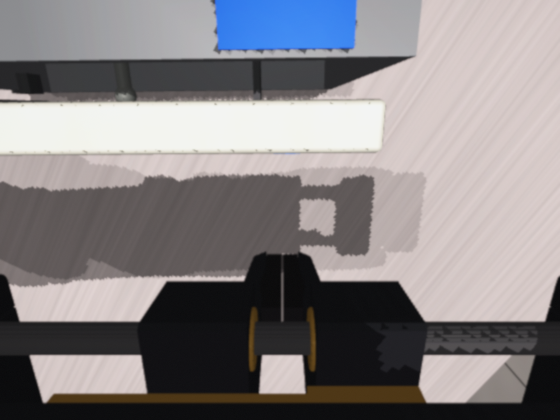

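View pics/side1.png

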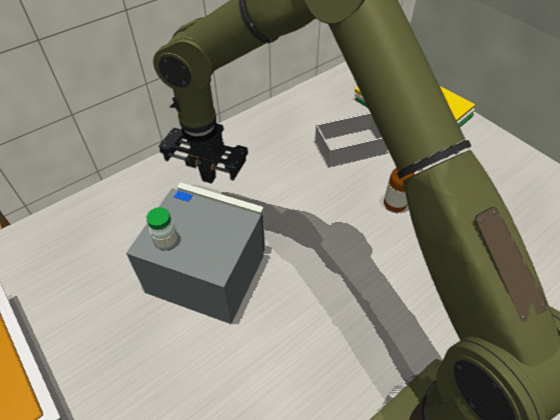

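The wrist view shows the fingers at column 283, level with the pad at column 286, and the door edge parallel to the jaws. The side view shows the gripper in front of the door, clear of everything.

Run:
```python
from h import *
print(ray("wrist",(280,210)))
```

```text
(array([0.66690693, 0.1036805 , 0.25795451]), array([ 0.15184177, -0.26040093, -0.95348594]))
```

Call:
drive_tool(
  series=[
    [[-5,8.5,2,0,0],[-5,8.5,0,0,0],[-5,8.5,0,0,0],[-3,5,0,0,0],[-2,3.4,0,0,0],[0,0,0,0,0]],
  ],
)

```text
clock: 4.75
tool_pos: [0.6853, 0.072, 0.1118]
eef_rot: [0.495, 0.869, 0.0, -0.0]
contact_force: [0.4, 0.8, 0.3]
opening: 0.007
```

Call:
drive_tool(
  series=[
    [[-1,1.7,0,0,0],[-1,1.7,0,0,0],[-1,1.7,0,0,0],[-0.5,0.9,0,0,0],[0,0,0,0,0]],
  ],
)

```text
clock: 5.25
tool_pos: [0.6821, 0.0772, 0.1118]
eef_rot: [0.495, 0.869, 0.0, -0.0]
contact_force: [-0.2, 0.3, -0.5]
opening: 0.002
```

Call:
drive_tool(
  series=[
    [[-0.5,0.9,0,0,0],[-0.5,0.9,0,0,0],[-0.5,0.9,0,0,0],[0,0,0,0,0]],
  ],
)

```text
clock: 5.65
tool_pos: [0.6805, 0.08, 0.1117]
eef_rot: [0.495, 0.869, 0.0, -0.0]
contact_force: [-0.9, -0.1, 0.2]
opening: 0.009
```

Call:
drive_tool(
  series=[
    [[-0.5,0.9,0,0,0],[-0.5,0.9,0,0,0],[0,0,0,0,0]],
  ],
)

```text
clock: 5.95
tool_pos: [0.6795, 0.0818, 0.1118]
eef_rot: [0.495, 0.869, 0.0, -0.0]
contact_force: [-0.9, -0.3, 0.8]
opening: 0.006
```

Call:
drive_tool(
  series=[
    [[-0.5,0.9,0,0,0],[-0.5,0.9,0,0,0],[0,0,0,0,0]],
  ],
)

```text
clock: 6.25
tool_pos: [0.6794, 0.082, 0.1118]
eef_rot: [0.496, 0.868, -0.0, 0.001]
contact_force: [2.1, -3.2, -1.2]
opening: 0.008
```

Call:
drive_tool(
  series=[
    [[-0.5,0.9,0,0,0],[0,0,0,0,0]],
  ],
)

```text
clock: 6.45
tool_pos: [0.6788, 0.0834, 0.1118]
eef_rot: [0.496, 0.868, -0.0, 0.001]
contact_force: [3.8, -3.9, -0.8]
opening: 0.002
```

Call:
drive_tool(
  series=[
    [[-0.5,0.9,0,0,0],[-0.5,0.9,0,0,0],[0,0,0,0,0]],
  ],
)

```text
clock: 6.75
tool_pos: [0.6781, 0.0846, 0.1118]
eef_rot: [0.496, 0.868, -0.0, 0.001]
contact_force: [3.9, -3.9, -1.4]
opening: 0.004
```

Call:
drive_tool(
  series=[
    [[-0.5,0.9,0,0,0],[0,0,0,0,0]],
  ],
)

```text
clock: 6.95
tool_pos: [0.6777, 0.0855, 0.1118]
eef_rot: [0.496, 0.868, -0.0, 0.001]
contact_force: [5.0, -3.8, -1.5]
opening: 0.004
```

Call:
drive_tool(
  series=[
    [[-0.5,0.9,0,0,0],[0,0,0,0,0]],
  ],
)

```text
clock: 7.15
tool_pos: [0.6773, 0.0863, 0.1118]
eef_rot: [0.496, 0.868, -0.0, 0.001]
contact_force: [4.7, -4.3, -1.2]
opening: 0.006
```

Call:
drive_tool(
  series=[
    [[-0.5,0.9,0,0,0],[-0.3,0.4,0,0,0],[0,0,0,0,0]],
  ],
)

```text
clock: 7.45
tool_pos: [0.6766, 0.0877, 0.1118]
eef_rot: [0.496, 0.868, -0.0, 0.001]
contact_force: [4.3, -3.4, -1.6]
opening: 0.007
```

Call:
drive_tool(
  series=[
    [[-0.5,0.9,0,0,0],[0,0,0,0,0]],
  ],
)

```text
clock: 7.65
tool_pos: [0.6762, 0.0886, 0.1118]
eef_rot: [0.496, 0.868, -0.0, 0.001]
contact_force: [4.7, -4.0, -2.2]
opening: 0.006
```

Call:
drive_tool(
  series=[
    [[-0.5,0.9,0,0,0],[0,0,0,0,0]],
  ],
)

```text
clock: 7.85
tool_pos: [0.676, 0.0888, 0.1118]
eef_rot: [0.496, 0.868, -0.0, 0.002]
contact_force: [5.7, -4.8, -2.5]
opening: 0.005
```

Contact came at y≈0.082. After about 7 mm of travel the tool stalled at about 7.5 N, so the door is at the stop. Now I'll back away clear of the swing.

Call:
drive_tool(
  series=[
    [[8,-14,0,0,0],[15,-25,0,0,0],[15,-30,0,0,0],[5,-35,0,0,0],[0,-35,0,0,0],[0,-35,0,0,0],[0,-25,0,0,0],[0,0,40,0,0],[0,0,45,0,0],[0,0,40,0,0]],
  ],
)

```text
clock: 8.85
tool_pos: [0.7169, -0.107, 0.2384]
eef_rot: [0.495, 0.869, 0.001, -0.001]
contact_force: [0.6, 0.2, 0.7]
opening: 0.004
```

Run:
```python
from h import *
st()
for n in("side","top"):
    im=cams.snapshot(n);cv2.imwrite(f"pics/{n}2.png",im)
    for t in ("hinge","free_edge"):
        for d in cams.mark_of(n,t)[:1]: print(n,t,d["at"],d["confidence"],atz(n,d["at"],.155))
```

```text
{'clock': 8.85, 'tool_pos': [0.717, -0.107, 0.238], 'eef_rot': [0.495, 0.869, 0.001, -0.001], 'contact_force': [0.554, 0.211, 0.728], 'opening': 0.004, 'q': [0.357, 0.894, -0.633, 1.196, 0.513, 1.207, 0.263]}
side hinge [259.9, 210.0] 0.62 [0.52382025 0.01573913 0.155     ]
side free_edge [210.2, 157.5] 0.85 [0.72058589 0.01398666 0.155     ]
top hinge [270.6, 210.4] 0.96 [0.5252695  0.01699104 0.155     ]
top free_edge [268.6, 131.2] 0.64 [0.7207368  0.02207802 0.155     ]
```

View pics/side2.png

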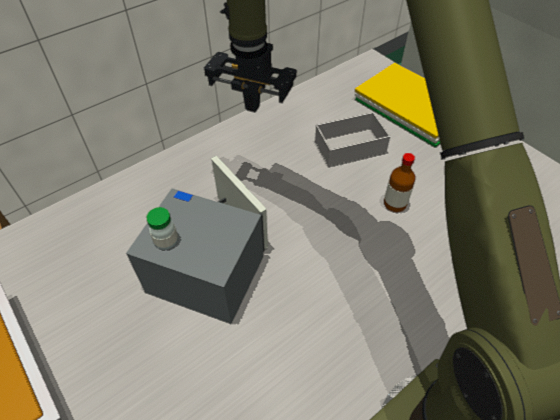

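View pics/top2.png

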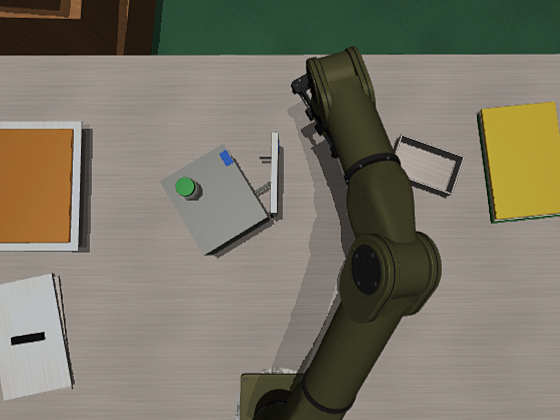

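Both views show the door sprung ajar, with its free edge at about (0.721, 0.016) and the door now roughly along world x. The bystanders haven't moved. Next I'll go over the top and come down behind the free edge.

Call:
drive_tool(
  series=[
    [[-4,34,0,-0.13,0],[-4,34,0,-0.13,0],[-4,34,0,-0.13,0],[-4,34,0,-0.13,0],[-1,31,0,0,0],[0,0,-35,0,0],[0,0,-35,0,0],[0,0,-30,0,0],[0,0,-23,0,0],[0,0,0,0,0]],
  ],
)

```text
clock: 10.15
tool_pos: [0.6962, 0.0582, 0.108]
eef_rot: [0.702, 0.712, -0.004, -0.003]
contact_force: [-0.2, -0.4, 0.3]
opening: 0.007
```

Run:
```python
from h import *
st()
for n in("side","wrist"):
    im=cams.snapshot(n);cv2.imwrite(f"pics/{n}3.png",im)
```

```text
{'clock': 10.15, 'tool_pos': [0.696, 0.058, 0.108], 'eef_rot': [0.702, 0.712, -0.004, -0.003], 'contact_force': [-0.151, -0.369, 0.262], 'opening': 0.007, 'q': [0.064, 0.975, -0.447, 1.396, 0.477, 0.891, -0.503]}
```

View pics/side3.png

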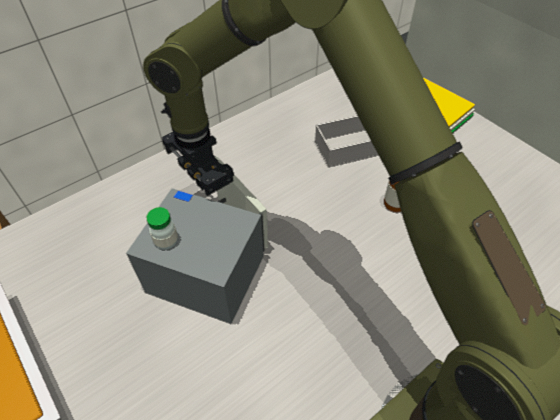

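View pics/wrist3.png

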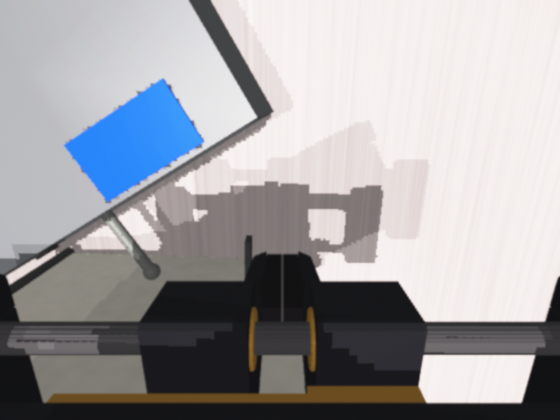

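The fingertips are now behind the door, above the latch parts: the hook shows at about (250,245) and the rod at (150,270), both lower down. Now I'll work out the arc.

Run:
```python
import numpy as np
H=np.array([.5225,.0175])
def P(f): return H+.18*np.array([np.cos(f),np.sin(f)])+.009*np.array([-np.sin(f),np.cos(f)])
fs=np.linspace(0,-1.035,19)
p=np.array([P(f) for f in fs])*1000
print(p[0]); print(np.diff(p,axis=0).round(1).tolist(), np.diff(fs)[0]); print(p[9],p[-1])
```

```text
[702.5  26.5]
[[0.2, -10.4], [-0.4, -10.4], [-1.0, -10.3], [-1.6, -10.2], [-2.1, -10.1], [-2.7, -10.0], [-3.3, -9.8], [-3.9, -9.6], [-4.4, -9.4], [-4.9, -9.1], [-5.4, -8.8], [-5.9, -8.5], [-6.4, -8.1], [-6.9, -7.7], [-7.3, -7.3], [-7.7, -6.9], [-8.1, -6.5], [-8.5, -6.0]] -0.057499999999999996
[683.38294138 -63.72609909] [ 622.13342909 -132.68049077]
```

Call:
drive_tool(
  series=[
    [[2,-8,4,0,0],[2,-10,0,0,0],[2,-7,0,0,0],[0,-6,0,0,0],[0,0,0,0,0]],
  ],
)

```text
clock: 10.75
tool_pos: [0.7066, 0.0259, 0.118]
eef_rot: [0.703, 0.711, -0.0, 0.001]
contact_force: [-0.1, 0.2, 0.2]
opening: 0.004
```

Call:
drive_tool(
  series=[
    [[0,-10.4,0,-0.0575,0],[-0.4,-10.4,0,-0.0575,0],[-1,-10.3,0,-0.0575,0],[-1.6,-10.2,0,-0.0575,0],[-2.1,-10.1,0,-0.0575,0],[-2.7,-10,0,-0.0575,0],[-3.3,-9.8,0,-0.0575,0],[-3.9,-9.6,0,-0.0575,0],[-4.4,-9.4,0,-0.0575,0],[0,0,0,0,0]],
  ],
)

```text
clock: 11.75
tool_pos: [0.6865, -0.0637, 0.1178]
eef_rot: [0.861, 0.508, -0.001, 0.0]
contact_force: [0.5, 0.2, -0.2]
opening: 0.008
```

Run:
```python
from h import *
st()
for n in("side","wrist"):
    im=cams.snapshot(n);cv2.imwrite(f"pics/{n}4.png",im)
```

```text
{'clock': 11.75, 'tool_pos': [0.686, -0.064, 0.118], 'eef_rot': [0.861, 0.508, -0.001, 0.0], 'contact_force': [0.484, 0.19, -0.171], 'opening': 0.008, 'q': [0.189, 0.931, -0.331, 1.44, 0.362, 0.832, -0.769]}
```

View pics/side4.png

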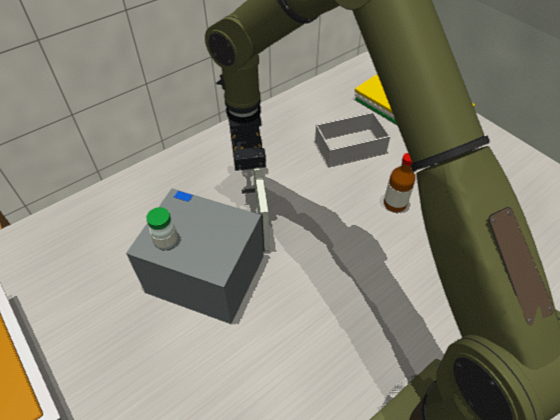

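View pics/wrist4.png

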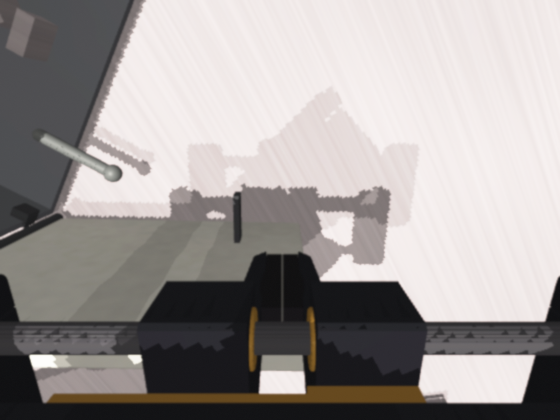

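The door is following the fingertips (side: door edge at about (262,190)). Now the second half of the arc.

Call:
drive_tool(
  series=[
    [[-4.9,-9.1,0,-0.0575,0],[-5.4,-8.8,0,-0.0575,0],[-5.9,-8.5,0,-0.0575,0],[-6.4,-8.1,0,-0.0575,0],[-6.9,-7.7,0,-0.0575,0],[-7.3,-7.3,0,-0.0575,0],[-7.7,-6.9,0,-0.0575,0],[-8.1,-6.5,0,-0.0575,0],[-8.5,-6,0,-0.0575,0],[0,0,0,0,0]],
  ],
)

```text
clock: 12.85
tool_pos: [0.6251, -0.1315, 0.1178]
eef_rot: [0.962, 0.272, -0.001, 0.0]
contact_force: [-0.1, -0.3, -0.2]
opening: 0.003
```

Run:
```python
from h import *
st()
for n in("side","top"):
    im=cams.snapshot(n);cv2.imwrite(f"pics/{n}5.png",im)
    for t in ("hinge","free_edge"):
        for d in cams.mark_of(n,t)[:1]: print(n,t,d["at"],d["confidence"],atz(n,d["at"],.155))
```

```text
{'clock': 12.85, 'tool_pos': [0.625, -0.131, 0.118], 'eef_rot': [0.962, 0.272, -0.001, 0.0], 'contact_force': [-0.067, -0.329, -0.226], 'opening': 0.003, 'q': [0.242, 0.86, -0.199, 1.617, 0.239, 0.689, -1.095]}
side hinge [257.9, 210.7] 0.76 [0.5249035  0.02016788 0.155     ]
side free_edge [294.2, 149.5] 0.74 [ 0.62070148 -0.15620519  0.155     ]
top hinge [269.7, 210.5] 0.71 [0.52502938 0.01917937 0.155     ]
```

View pics/side5.png

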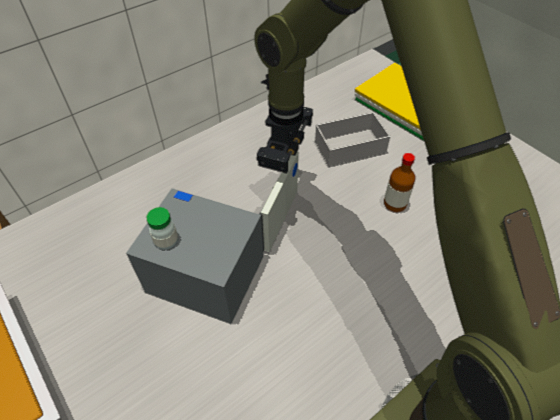

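View pics/top5.png

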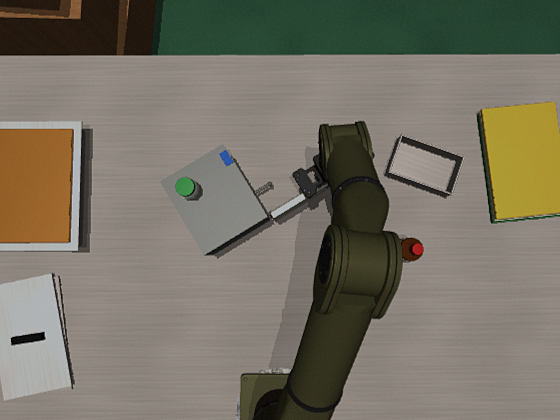

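Call:
drive_tool(
  series=[
    [[9,5,0,0,0],[17,10,0,0,0],[10,6,0,0,0],[0,0,35,0,0],[0,0,40,0,0],[0,0,40,0,0],[0,0,30,0,0],[20,-20,10,0,0],[20,-20,0,0,0],[0,0,0,0,0]],
  ],
)

```text
clock: 14.15
tool_pos: [0.704, -0.1535, 0.2728]
eef_rot: [0.963, 0.27, 0.001, 0.002]
contact_force: [0.6, -0.3, -0.9]
opening: 0.002
```

Run:
```python
from h import *
st()
for n in("side","top"):
    im=cams.snapshot(n);cv2.imwrite(f"pics/{n}6.png",im)
    q={}
    for t in ("hinge","free_edge"):
        for d in cams.mark_of(n,t)[:1]: q[t]=atz(n,d["at"],.155); print(n,t,d["at"],d["confidence"],q[t])
    if len(q)==2:
        v=q["free_edge"]-q["hinge"]; print("theta",.537-np.arctan2(v[1],v[0]))
```

```text
{'clock': 14.15, 'tool_pos': [0.704, -0.153, 0.273], 'eef_rot': [0.963, 0.27, 0.001, 0.002], 'contact_force': [0.583, -0.329, -0.927], 'opening': 0.002, 'q': [0.249, 0.803, -0.224, 1.188, 0.177, 1.166, -1.002]}
side hinge [259.7, 215.2] 0.91 [0.51290602 0.02430805 0.155     ]
side free_edge [292.8, 146.8] 0.84 [ 0.62986013 -0.15937659  0.155     ]
theta 1.5408195566293315
top hinge [271.0, 209.9] 0.59 [0.52648733 0.01601931 0.155     ]
top free_edge [338.8, 169.1] 0.7 [ 0.62631469 -0.14977028  0.155     ]
theta 1.5658099926613458
```

View pics/side6.png

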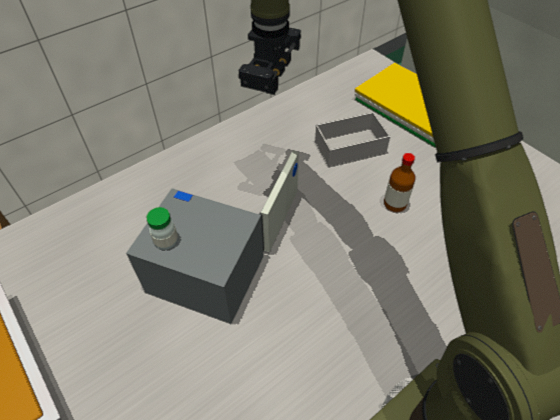

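View pics/top6.png

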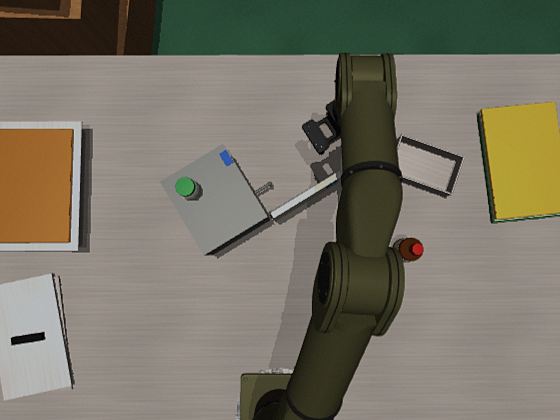

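The door stands square: I measured 1.54 rad from the side view and 1.57 from the top. The gripper is clear, and the jar, pan and bottle are where they were.

```bash
python3 -c "
from h import *
print(r.finish_job())"
```

```text
the job is handed in; nothing more can be done
None
```

The cupboard door is wide open, about square to the front, and I have handed the job in. No verdict was reported.

- **Catch:** I pressed the blue pad with closed fingertips, about 7 mm in and 6–7.5 N, until the tool stalled at the stop. I then backed away along the door's swing, and the door sprang ajar to about 0.55 rad by itself.
- **Opening:** I reached down behind the free edge, above the latch parts, and swept the door round with the fingertips. I then backed off and lifted clear.
- **Last checks:** The door angle measured 1.54 rad from the side camera and 1.57 from the top, with square being 1.57. Single camera marks disagreed with each other by up to about 14 mm. The wrist force read only noise, about 1 N, with the gripper clear of everything. The jar, pan and bottle look unmoved by eye in the pictures, though I did not measure their final positions.
- **Time:** About 14.5 s of the 51 s allowed.

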